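# Change jars in the kitchen vise and lock the lever at the set notch

## Task

Take the short jar out of the preparation vise and stand it on the round cork trivet, then stand the tall jar in the vise between the jaws. Crank the jaw in until the tall jar is gripped firmly against the V-shaped stop, and after that throw the black-balled lever (lift, swing, let down) fully into the notch that the brass pin marks. Keep both jars upright and leave the mug, pepper mill and spoon alone.

Things in the scene. Friction and masses are not known exactly. Their poses are not given: they have to be found in the camera images.
- vise: preparation vise fixed to the counter: wooden base 170 x 400 x 22 mm thick, white gearbox at its -y end, V stop near its middle, lever quadrant at its +y end. Origin on the counter under the base's middle; x across the base (away from the robot at yaw 0), y along it from crank to lever, z up. Jaws close along y. It stands at various places and yaws
- vise_seat (a point): point on top of the wooden base (22 mm above the counter) where the axis of a 60 mm jar stands when it is pushed home into the V stop; axes as the vise
- stop: fixed V-shaped steel stop, 46 mm tall on the base, on the +y side of the seat, open towards -y. Origin at the seat point
- jaw: moving steel jaw, 80 mm wide, 45 mm tall, 16 mm thick, that slides along the vise's +y towards the stop. Origin at the middle of the lower edge of its clamping face, 2 mm above the base
- crank (a joint): crank turn in rad, growing clockwise seen from above; each rad moves the jaw 10 mm towards the stop (range -0.1 to 7.5). With crank at 0 the jaw face is 85 mm from the seat point, so a 60 mm jar standing home in the V is touched at 5.5. It stays where it is left
- crank_hub (a point): point on the vertical crank axis, at the grip's mid-height (108 mm above the counter)
- crank_knob (a point): middle of the crank's upright, freely spinning wooden grip, 26 mm diameter, 50 mm tall (83 to 133 mm above the counter), 55 mm from the crank axis. The steel crank arm lies under it, top at 81 mm
- lever_swing (a joint): lever swing in rad about its vertical pivot: 0 = lever along the vise's +y, positive = clockwise seen from above, towards the vise's +x. It starts in the open gap, -0.62 to -0.42; the three notches are at -0.10, 0.22 and 0.54
- lever_lift (a joint): lever lift in rad: 0 = down (in a notch or the gap), up to 0.45. A light spring and its weight bring it down. It must be above 0.18 to pass over the teeth
- lever_pivot (a point): lever pivot, 70 mm above the counter, at (0, 70 mm) in the vise's x, y
- lever_ball (a point): centre of the lever's black ball, 36 mm diameter, 140 mm from the pivot, 70 mm above the counter when down. The lever is a 10 mm steel bar; it lies in notches 16 to 18 mm wide between 14 mm steel teeth, 100 mm from the pivot, whose tops are 80 mm above the counter
- lever_mark (a point): point on the lever bar 72 mm from the pivot; it stands right above the pin when the lever is in the marked notch
- pin: brass setting pin with a pointed top, 20 mm diameter, 30 mm tall, plugged in one of three holes in the dark quadrant plate, 72 mm from the lever pivot and in line with one notch: this notch is the marked one. The other two holes are bare. Origin at its foot, 28 mm above the counter
- shortjar: short glass jar with a wooden lid, 60 mm diameter (lid 62 mm, top 22 mm), 90 mm tall overall, 0.25 kg; starts standing in the open vise. Origin at the centre of its underside
- talljar: tall glass jar with a wooden lid, 60 mm diameter (lid 62 mm, top 22 mm), 130 mm tall overall, 0.35 kg; stands on the counter on one side of the vise, the trivet on the other. Origin at the centre of its underside
- trivet: round cork trivet fixed on the counter, 130 mm diameter, 8 mm thick. Origin at the centre of its underside
- mug: bystander: white mug, 90 mm tall; origin at the centre of its underside
- mill: bystander: dark wooden pepper mill, 150 mm tall; origin at the centre of its underside
- spoon: bystander: wooden spoon, 200 mm long; origin under its middle
Not all that is in view belongs to the job. Leave any orange look-alike of the talljar alone. What is shaped like the shortjar but purple is not meant.

How it is judged (in metres and radians):
On the way, in this order (a step that is already met when the one before it is completed fails the run):
1. the short jar stands on the trivet (horizontal distance between shortjar and trivet below 0.04 m and height (world z) of shortjar between 0.004 and 0.014 m and angle between shortjar's own z axis and vertical below 0.1 rad and contact force between the fingers and shortjar below 0.3 N), for 0.2 s.
2. the tall jar stands upright on the vise base between the jaws (x of talljar in the frame of vise_seat between -0.02 and 0.02 m and y of talljar in the frame of vise_seat between -0.055 and 0.012 m and z of talljar in the frame of vise_seat below 0.006 m and angle between talljar's own z axis and vertical below 0.1 rad and contact force between the fingers and talljar below 0.3 N), for 0.2 s.
3. the jaw grips the tall jar against the V stop (contact force between each of jaw, stop and talljar above 3 N and horizontal distance between talljar and vise_seat below 0.012 m and angle between talljar's own z axis and vertical below 0.08 rad and z of talljar in the frame of vise_seat below 0.006 m), for 0.2 s.
4. the lever lies fully down in the notch marked by the brass pin (value of joint lever_lift below 0.05 rad and horizontal distance between lever_mark and pin below 0.008 m), for 0.2 s.
At the end, for the whole second after the job is handed in: short jar upright and still on the trivet, within 40 mm of its middle; tall jar upright (0.08 rad) on the vise base, within 12 mm of the seat, pressed over 3 N by jaw and V stop; lever down (lift under 0.05 rad), its mark within 8 mm of the brass pin seen from above (all of step 3 and all of step 4 and horizontal distance between shortjar and trivet below 0.04 m and height (world z) of shortjar between 0.004 and 0.014 m and angle between shortjar's own z axis and vertical below 0.1 rad and linear speed of each of shortjar, talljar below 0.02 m/s); the robot touches nothing.
It fails at once if the mug, pepper mill or spoon is moved by more than 40 mm (distance of any of mug, mill, spoon from where it was at the start of the episode above 0.04 m).
It fails at once if a jar is tipped over (angle between any of shortjar, talljar's own z axis and vertical above 0.6 rad).
It also fails if it takes over 72 s, if anything falls off the work surface, if the arm or the gripper's body presses on something with over 40 N, if the wrist force passes 120 N, or if a joint passes its speed limit or range.

## Robot

A 6-joint arm with a two-finger parallel gripper is mounted at the origin on the work surface. World frame = base frame: x ahead of the robot, y to its left, z up, the work surface at z = 0. Lengths are in mm, angles in rad, forces in N, time in s.
With the tool pointing down it reaches from about 350 to 875 mm from the base axis. Payload 4.2 kg.
Tool frame: the origin (TCP) lies between the finger pads; the fingertips stand 14 mm ahead of it and the grasp point (between the pads) lies 5 mm behind it; z points along the fingers, y is the line along which they close (so a half turn about z gives the same grasp; the last joint's range is limited). The gripper opens to 85 mm and grips with 20 to 120 N. Pads are 22 mm wide; open, the fingers measure 114 mm over their backs; the gripper's body (76 mm by 85 mm) begins 54 mm behind the grasp point. The pads swing forward as they close: fully open they stand 13 mm farther back than shut.
Start: joints at [-1.035, 0.385, 0.008, 0, -1.194, -0.259], TCP at [170.816, -601.183, 245.312] pointing down, gripper open.
Joint ranges: [-3.14, 3.14], [-1.21, 2.06], [-1.07, 1.41], [-3.16, 2.05], [-2.99, -0.16], [-3.1, 3.1]. Speed limits (rad/s): [2.79, 2.79, 3.14, 3.14, 3.14, 3.14].

## Interface

Orientations are given as a unit quaternion [x, y, z, w].
In Python, from bench import * gives the robot as it stands.
- The arm moves only by the tool carry_out, never from a script. Its argument "motion" is a list of rows, each a list of 7 numbers: the turn, a rotation vector about the tool's x, y, z in rad, then the shift along the tool's x, y, z in mm, then the opening, from -1 (shut) to 1 (fully open), so that 0 is half open. A call has 1 to 5 rows; each row is the pose to reach, as a shift and turn from the pose commanded when the call began, along the tool's axes at that moment; what a row does not reach only later rows make up. A row lasts 1/8 s, in which the tool goes at most 62.5 mm and 10.7 degrees, less where a joint would pass 70% of its speed; a pose out of reach is approached as far as the arm can. A call with a gripper value outside its range is refused whole. The fingers move at their own pace and stop on an object; the grip force is fixed at half the most. Time passes only in rows, so rows that repeat a pose let the fingers close. It gives the time, the measured TCP pose, the force, the opening and the grip force at its end, in the units of the state.
- read_state(): the state, without advancing time (a new reading comes with each control period).
- get_image(name): name is "scene" or "side" or "wrist"; returns a dict with "color" (420x560x3 uint8, blue, green, red), "mtx" (3x3 intrinsics, pixels), "k1" (the pictures are not rectified: a ray, as slopes to the right and down, at radius r is drawn at 1 + k1 r^2 times it, then the intrinsics apply), "position" and "orientation" of the camera in the world. Camera axes: x right, y down, z forward; pixel columns grow to the right and rows downward; lengths in mm; the calibration is good to about 2 mm. A picture is of the moment at which its call begins. There is no depth.
- job_done(): hands the job in; it is judged then, once.
The state is a dict: "clock": time; "joints": joint angles; "joint_vel": joint speeds; "joint_efforts": joint torques, N m; "position": TCP position; "ee_rot": TCP orientation; "contact_force": force on the tool from outside, world axes, zero at the start; "wrist_torque": the same for the moment, N m; "gripper_width": finger opening in mm; "grasp_force": force on a finger pad.
Only numpy, scipy, OpenCV 4.12 (cv2) and the standard library are available. Lean on these libraries where they do the work, as an engineer would, in place of code of your own. Each camera call takes 0.05 s, during which the arm holds its last target. There are 200 camera calls.

## Working session

There is one attempt and no reset: what is moved stays moved. The work goes in short steps, Python scripts to look and compute and a tool call to move; the robot and the scene stay as the last step left them, time stands still between calls to the robot, and variables do not carry over. Pictures are saved under pics/ and viewed, at most 10 in all, crops included, and the job is handed in when it is done.

Besides the shell and the picture viewer there is one more tool, called after ">>>" as name(argument=value, ...), one argument or row to a line, values as JSON. carry_out: Moves the arm, as the interface text tells. Its arguments: {"type":"object","properties":{"motion":{"type":"array"}},"required":["motion"]}

```bash
ls; mkdir -p pics; python3 - <<'E'
from bench import *
import cv2,pickle
d={}
for n in("scene","side"):
    d[n]=get_image(n); cv2.imwrite(f"pics/{n}0.png",d[n]["color"])
    print(n,d[n]["mtx"],d[n]["k1"],d[n]["position"],d[n]["orientation"])
pickle.dump(d,open("d0.pkl","wb"))
print(read_state())
E
```

```text
pics
scene [[438.20843864   0.         272.20163787]
 [  0.         438.20843864 210.53896483]
 [  0.           0.           1.        ]] 0.04445862244627363 [1290.33258056  -13.76269658  917.12685548] [ 0.66095515  0.66117334 -0.25784535 -0.24393416]
side [[427.44442262   0.         274.43603324]
 [  0.         427.44442262 212.47663931]
 [  0.           0.           1.        ]] 0.03421148847865255 [ 90.98018111 607.89159831 711.45996809] [-0.28514496  0.85158545 -0.41685098  0.14046295]
{'clock': 0.1, 'joints': array([-1.03541543e+00,  3.85489521e-01,  6.75489788e-03, -4.07829223e-04,
       -1.19398746e+00, -2.58613851e-01]), 'joint_vel': array([-0.00134531, -0.00201193,  0.0030249 ,  0.00174615,  0.00038989,
        0.00142016]), 'joint_efforts': array([-7.64859578e-04, -3.93319023e+01,  1.88929349e+01,  4.19788420e+00,
       -2.55266583e-03,  1.01421676e-05]), 'position': array([ 170.66576731, -600.73789617,  244.32604471]), 'ee_rot': array([-1.37867708e-01,  9.90450166e-01,  9.61276079e-04, -1.97502531e-04]), 'contact_force': array([ 0.07722008, -0.8782251 , -0.24615154]), 'wrist_torque': array([-0.01619735, -0.04267648, -0.01400982]), 'grasp_force': 0.0, 'gripper_width': 85.48957424838943}
```

View pics/scene0.png

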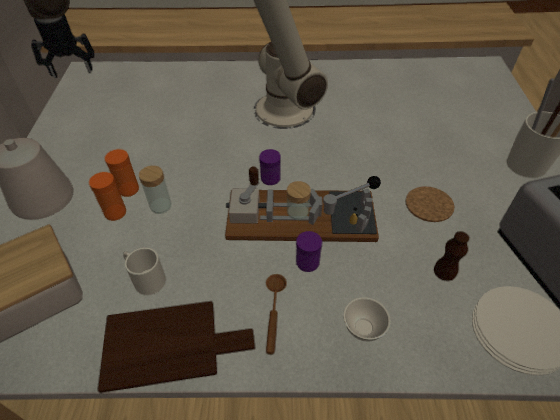

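View pics/side0.png

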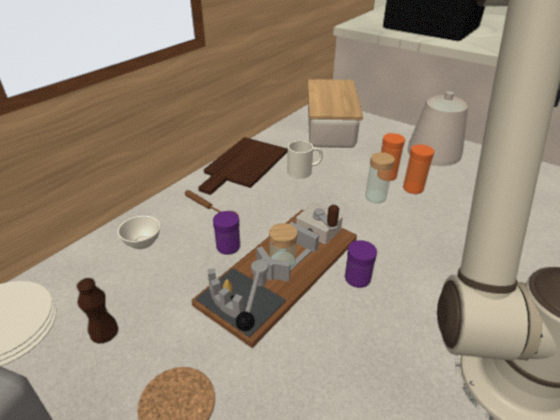

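The scene view shows the clear tall jar at (155,190), with orange look-alikes at (107,197) and (122,173). The short jar is in the vise at (299,200), with purple look-alikes at (270,167) and (308,252). The trivet is at (430,204), the lever ball at (374,183), the pin near (353,217) and the crank knob at (254,176). The clear, wooden-lidded jars fit the description. I'll confirm this in a crop.

```bash
cat > h.py <<'E'
import numpy as np,cv2
from scipy.spatial.transform import Rotation as R
def ray(im,uv):
    p=(np.array(uv,float)-im["mtx"][:2,2])/im["mtx"][0,0]
    q=p.copy()
    for _ in range(20): q=p/(1+im["k1"]*(q@q))
    v=R.from_quat(im["orientation"]).apply([*q,1]); return np.array(im["position"],float),v/np.linalg.norm(v)
def plane(im,uv,z):
    o,v=ray(im,uv); return o+v*(z-o[2])/v[2]
def tri(a,ua,b,ub):
    o,v=ray(a,ua);p,w=ray(b,ub)
    s=np.linalg.lstsq(np.c_[v,-w],p-o,rcond=None)[0]; A=o+v*s[0];B=p+w*s[1]
    return (A+B)/2,np.linalg.norm(A-B)
def proj(im,P):
    c=R.from_quat(im["orientation"]).inv().apply(np.array(P,float)-im["position"]); s=c[:2]/c[2]
    return s*(1+im["k1"]*(s@s))*im["mtx"][0,0]+im["mtx"][:2,2]
E
python3 - <<'E'
import pickle,cv2,numpy as np
from h import *
d=pickle.load(open("d0.pkl","rb"))
s=d["scene"]["color"]; e=d["side"]["color"]
a=cv2.resize(s[150:250,130:390],None,fx=3,fy=3,interpolation=cv2.INTER_CUBIC)
b=cv2.resize(e[195:345,180:420],None,fx=2,fy=2,interpolation=cv2.INTER_CUBIC)
o=np.zeros((600,780,3),np.uint8); o[:300]=a; o[300:,:480]=b
cv2.imwrite("pics/crop.png",o)
for n,z,c in(("scene",8,(430,204)),("side",8,(176,401))):
    im=d[n]; print("trivet",n,plane(im,c,z))
print("ball",tri(d["scene"],(374,183),d["side"],(245,321)),plane(d["scene"],(374,183),70))
E
```

```text
trivet scene [463.73902665 400.78363169   8.        ]
trivet side [456.56027439 403.85463537   8.        ]
ball (array([438.53563208, 240.91712465,  67.51265787]), np.float64(1.6968830777115942)) [441.62638428 240.83147413  70.        ]
```

View pics/crop.png

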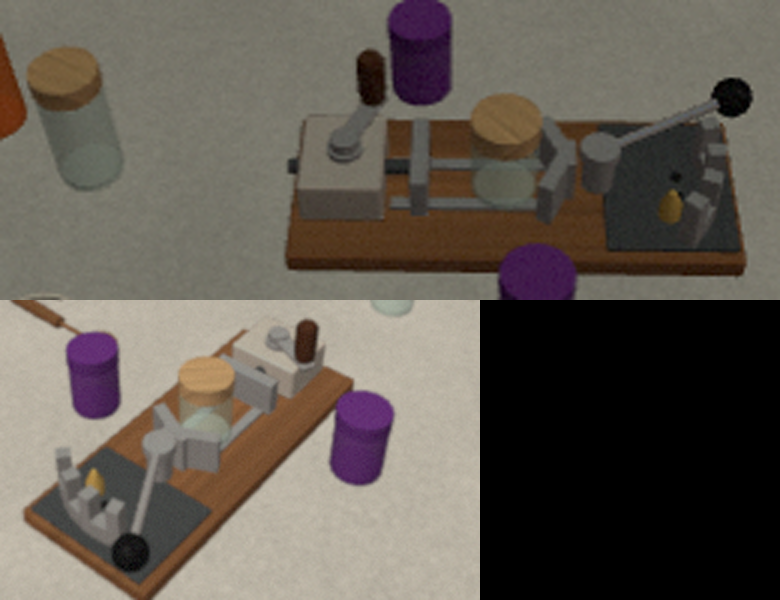

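Confirmed: the tall clear jar with the wooden lid is at crop (75,115) and the short clear jar sits in the vise at crop (506,150). The pin (crop 671,200) looks like it's in the hole on the far +x side. Next I'll compute the positions.

```bash
python3 - <<'E'
import pickle,cv2,numpy as np
from h import *
np.set_printoptions(precision=1,suppress=True)
d=pickle.load(open("d0.pkl","rb")); S=d["scene"];E=d["side"]
sc=lambda u,v:(130+u/3,150+v/3); se=lambda u,v:(180+u/2,195+(v-300)/2)
FL,FR,BR=[plane(S,sc(*p),22) for p in((289,258),(744,262),(728,122))]
sFL,sFR,sBR=[plane(E,se(*p),22) for p in((143,594),(352,380),(25,515))] # -x+y, -x-y, +x+y corners
print("scene corners +x-y,+x+y,-x+y",FL,FR,BR,"\nside  -x+y,-x-y,+x+y",sFL,sFR,sBR)
print("lens",np.linalg.norm(FL-FR),np.linalg.norm(FR-BR),np.linalg.norm(sFL-sFR),np.linalg.norm(sFL-sBR))
def yaw(v): return np.arctan2(-v[0],v[1])
print("yaw",yaw(FR-FL),yaw(sFL-sFR))
c=(FL+BR)/2; c2=(sFR+sBR)/2; print("centre",c,c2)
th=(yaw(FR-FL)+yaw(sFL-sFR))/2; C=((c+c2)/2)[:2]
M=np.array([[np.cos(th),-np.sin(th)],[np.sin(th),np.cos(th)]])
def rep(n,p): print(n,p,"vise",M.T@(p[:2]-C))
for n,z,a,b in(("shortlid",90,(506,118),(207,377)),("pin",58,(673,190),(95,468)),("knobtop",133,(371,55),(307,325)),("ball",70,(732,97),(130,552)),("hub",80,(345,145),(279,335)),("pivotcap",90,(601,148),(159,442))):
    p,e=tri(S,sc(*a),E,se(*b)); rep(n+" gap %.1f"%e,p); rep("   S",plane(S,sc(*a),z)); rep("   E",plane(E,se(*b),z))
rep("talllid",tri(S,sc(64,70),E,(381.5,160))[0]); rep(" S",plane(S,sc(64,70),130)); rep(" E",plane(E,(381.5,160),130))
for n,uv in(("purpleA",sc(420,20)),("purpleB",sc(537,270))): rep(n,plane(S,uv,90))
for n,uv in(("purpleA",se(364,412)),("purpleB",se(92,348))): rep(n,plane(E,uv,90))
# trivet by mask
for n,im in d.items():
    hsv=cv2.cvtColor(im["color"],cv2.COLOR_BGR2HSV); m=cv2.inRange(hsv,(5,70,60),(20,255,230))
    k=cv2.connectedComponentsWithStats(cv2.morphologyEx(m,cv2.MORPH_OPEN,np.ones((3,3))))
    t=(430,204) if n=="scene" else (176,401)
    i=k[1][t[1],t[0]]; 
    if i: 
        pts=np.argwhere(k[1]==i)[:,::-1]; g=np.array([plane(im,q,8)[:2] for q in pts]); print("trivet",n,(g.min(0)+g.max(0))/2,np.ptp(g,axis=0))
E
```

```text
scene corners +x-y,+x+y,-x+y [ 583.9 -154.6   22. ] [590.9 236.7  22. ] [424.  247.1  22. ] 
side  -x+y,-x-y,+x+y [421.6 243.8  22. ] [ 412.6 -149.    22. ] [579.8 243.3  22. ]
lens 391.34794983668775 167.18211051915796 392.9556335759522 158.25142426576457
yaw -0.017819224206238993 -0.022764344033179146
centre [504.   46.2  22. ] [496.2  47.1  22. ]
shortlid gap 1.0 [500.3  34.2 107.5] vise [  0.5 -12.4]
   S [482.8  34.9  90. ] vise [-17.1 -12.1]
   E [512.3  18.2  90. ] vise [ 12.7 -28.2]
pin gap 1.9 [540.7 176.8  59.6] vise [ 38.  130.9]
   S [540.  177.9  58. ] vise [ 37.2 132. ]
   E [541.5 174.8  58. ] vise [ 38.8 128.9]
knobtop gap 1.4 [446.7 -82.3 132.2] vise [ -50.8 -130.1]
   S [446.8 -82.8 133. ] vise [ -50.6 -130.5]
   E [446.3 -80.5 133. ] vise [ -51.2 -128.2]
ball gap 0.8 [437.6 241.2  68.9] vise [-66.4 193.2]
   S [439.1 241.2  70. ] vise [-65.  193.2]
   E [436.9 241.5  70. ] vise [-67.2 193.5]
hub gap 4.2 [ 498.5 -108.2   75.7] vise [   1.6 -154.9]
   S [ 504.5 -106.1   80. ] vise [   7.5 -152.7]
   E [ 495.5 -106.1   80. ] vise [  -1.5 -152.8]
pivotcap gap 1.3 [502.8 117.2  72.6] vise [ 1.3 70.6]
   S [519.6 115.   90. ] vise [18.1 68.7]
   E [491.4 129.9  90. ] vise [-10.3  83. ]
talllid [ 457.2 -349.4  125.2] vise [ -34.8 -396.8]
 S [ 459.9 -349.2  130. ] vise [ -32.2 -396.6]
 E [ 454.2 -338.   130. ] vise [ -38.1 -385.5]
purpleA [352.9 -41.9  90. ] vise [-145.4  -91.6]
purpleB [651.1  53.9  90. ] vise [150.8  10.3]
purpleA [345.8 -36.   90. ] vise [-152.6  -85.8]
purpleB [649.6  56.8  90. ] vise [149.3  13.2]
trivet scene [459.5 400.2] [131.9 129.6]
trivet side [456.3 400.5] [129.7 122.7]
```

>>> carry_out(
  motion=[
    [0, 0, -0.18, -41, 43.5, 0, 1],
    [0, 0, -0.36, -82, 87, 0, 1],
    [0, 0, -0.54, -123, 130.5, 0, 1],
    [0, 0, -0.72, -164, 174, 0, 1],
    [0, 0, -0.9, -205, 217.5, 0, 1],
  ],
)

```text
clock: 0.72
position: [309.0, -334.1, 245.1]
ee_rot: [-0.557, 0.83, 0.0, 0.0]
contact_force: [0.5, -0.4, 0.6]
gripper_width: 85.6
grasp_force: 0.0
```

>>> carry_out(
  motion=[
    [0, 0, -0.075, -59, -5, 0, 1],
    [0, 0, -0.15, -118, -10, 0, 1],
    [0, 0, -0.225, -178, -15, 0, 1],
    [0, 0, -0.3, -237, -20, 0, 1],
    [0, 0, -0.372, -296, -25, 0, 1],
  ],
)

```text
clock: 1.35
position: [445.6, -70.3, 245.3]
ee_rot: [-0.7, 0.714, 0.0, 0.0]
contact_force: [0.6, -0.9, -0.1]
gripper_width: 85.4
grasp_force: 0.0
```

>>> carry_out(
  motion=[
    [0, 0, 0, -53, -26, 0, 1],
    [0, 0, 0, -107, -53, 0, 1],
    [0, 0, 0, -107, -53, 0, 1],
  ],
)

```text
clock: 1.72
position: [501.9, 36.7, 244.4]
ee_rot: [-0.701, 0.713, 0.0, -0.0]
contact_force: [0.5, -0.6, 0.9]
gripper_width: 85.7
grasp_force: 0.0
```

```bash
cat >> h.py <<'E'
C=np.array([500.,46.6]);TH=-0.0203
M=np.array([[np.cos(TH),-np.sin(TH)],[np.sin(TH),np.cos(TH)]])
V=lambda p:M.T@(np.array(p)[:2]-C)      # world->vise
W=lambda v:C+M@np.array(v,float)[:2]    # vise->world
def st():
    from bench import read_state
    s=read_state(); r=R.from_quat(s["ee_rot"]); A=r.as_matrix()
    print("t %.2f"%s["clock"],"tcp",s["position"].round(1),"vise",V(s["position"]).round(1),"yaw of tool y %.3f"%np.arctan2(A[1,1],A[0,1]),"tilt",A[:2,2].round(3),"F",s["contact_force"].round(1),"w %.1f g %.1f"%(s["gripper_width"],s["grasp_force"]),"j",s["joints"].round(2)); return s,r
def go(world):
    s,r=st(); print("shift tool",r.inv().apply(np.array(world,float)-s["position"]).round(1))
def snap(n,f):
    from bench import get_image
    import pickle
    im=get_image(n); cv2.imwrite(f"pics/{f}.png",im["color"]); pickle.dump(im,open(f"pics/{f}.pkl","wb")); return im
E
python3 - <<'E'
from h import *
st(); snap("wrist","w1"); snap("scene","s1")
E
```

```text
t 1.73 tcp [501.9  36.7 244.4] vise [ 2.1 -9.9] yaw of tool y 3.124 tilt [-0.001 -0.   ] F [ 0.5 -0.6  0.9] w 85.7 g 0.0 j [ 0.4   0.18 -0.28 -0.   -1.11 -0.41]
```

View pics/w1.png

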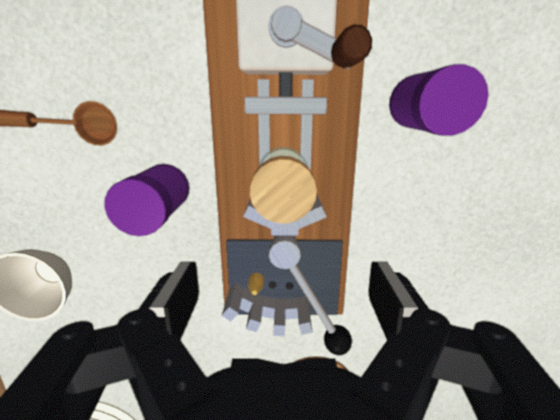

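The wrist view gives a clean top view: lid at (284,190), jaw face edge around y=112, V stop ends at (246,212) and (325,212), pin at (256,283) in the left (+x) hole with bare holes at (272,285) and (289,286), ball at (338,340) and knob at (352,45).

```bash
python3 - <<'E'
import pickle
from h import *
np.set_printoptions(precision=1,suppress=True)
w=pickle.load(open("pics/w1.pkl","rb"))
print(w["position"],V(w["position"]))
for n,uv,z in(("lid",(284,190),112),("jawL",(246,112),69),("jawR",(327,112),69),("stopL",(246,213),68),("stopR",(325,213),68),("hub",(286,24),85),("pivot",(285,254),85),("ball",(338,340),70),("pin",(254,290),58),("knobtop",(357,41),133),("baseL",(210,150),22),("baseR",(363,150),22)):
    p=plane(w,uv,z); print(n,p,V(p))
b=w["color"]; b=cv2.resize(b[140:250,220:350],None,fx=5,fy=5,interpolation=cv2.INTER_CUBIC); cv2.imwrite("pics/wc.png",b)
E
```

```text
[501.8 -45.9 371.9] [  3.6 -92.4]
lid [502.6  29.3 112. ] [  3.  -17.3]
jawL [538.4 -37.6  69. ] [ 40.1 -83.4]
jawR [459.8 -36.3  69. ] [-38.5 -83.7]
stopL [544.4  67.3  68. ] [44.  21.6]
stopR [458.6  68.7  68. ] [-41.8  21.2]
hub [ 498.7 -108.2   85. ] [   1.9 -154.8]
pivot [502.8 108.7  85. ] [ 1.5 62.1]
ball [437.8 239.2  70. ] [-66.1 191.3]
pin [541.7 172.2  58. ] [ 39.2 126.4]
knobtop [448.8 -86.3 133. ] [ -48.5 -133.9]
baseL [588.4   5.4  22. ] [ 89.3 -39.4]
baseR [410.    8.3  22. ] [-89.2 -40.1]
```

View pics/wc.png

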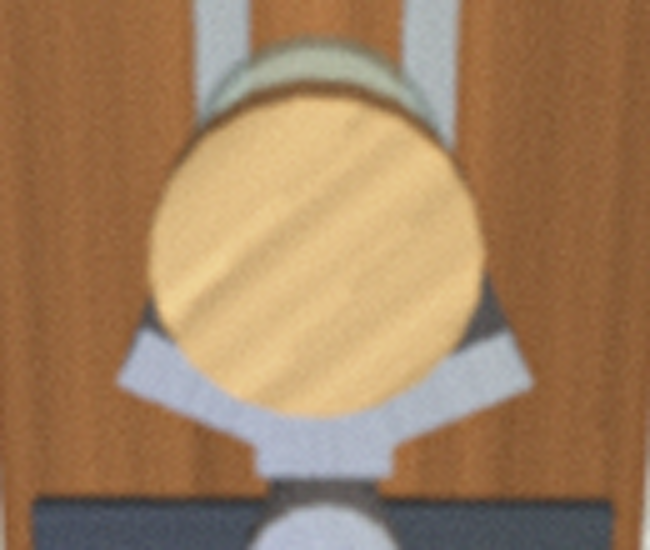

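>>> carry_out(
  motion=[
    [0, 0, 0, 4.5, 0.5, 50, 1],
    [0, 0, 0, 4.5, 0.5, 100, 1],
    [0, 0, 0, 4.5, 0.5, 135, 1],
    [0, 0, 0, 4.5, 0.5, 149.5, 1],
    [0, 0, 0, 4.5, 0.5, 149.5, 1],
  ],
)

```text
clock: 2.45
position: [499.8, 28.3, 95.7]
ee_rot: [-0.699, 0.715, 0.0, -0.001]
contact_force: [-1.0, 0.3, 0.4]
gripper_width: 85.8
grasp_force: 0.0
```

>>> carry_out(
  motion=[
    [0, 0, 0, 0, 0, 0, -1],
    [0, 0, 0, 0, 0, 0, -1],
    [0, 0, 0, 0, 0, 0, -1],
    [0, 0, 0, 0, 0, 0, -1],
  ],
)

```text
clock: 2.95
position: [501.6, 29.5, 98.0]
ee_rot: [-0.7, 0.715, -0.001, 0.002]
contact_force: [-0.3, -0.0, 5.6]
gripper_width: 60.1
grasp_force: 64.3
```

>>> carry_out(
  motion=[
    [0, 0, 0, 0, 0, -25, -1],
    [0, 0, 0, 0, 0, -70, -1],
    [0, 0, 0, 0, 0, -120, -1],
    [0, 0, 0, 0, 0, -120, -1],
  ],
)

```text
clock: 3.45
position: [502.2, 29.9, 220.3]
ee_rot: [-0.699, 0.715, -0.002, 0.005]
contact_force: [0.9, -0.1, -2.5]
gripper_width: 60.3
grasp_force: 66.5
```

>>> carry_out(
  motion=[
    [0, 0, 0, -40, 5, 0, -1],
    [0, 0, 0, -90, 12, 0, -1],
    [0, 0, 0, -140, 19, 0, -1],
    [0, 0, 0, -190, 26, 0, -1],
    [0, 0, 0, -240, 33, 0, -1],
  ],
)

```text
clock: 4.08
position: [470.8, 270.8, 214.3]
ee_rot: [-0.699, 0.715, 0.0, -0.001]
contact_force: [1.1, -0.0, -2.7]
gripper_width: 60.2
grasp_force: 66.4
```

>>> carry_out(
  motion=[
    [0, 0, 0, -50, 6, 0, -1],
    [0, 0, 0, -95, 12, 0, -1],
    [0, 0, 0, -127, 16, 0, -1],
    [0, 0, 0, -127, 16, 0, -1],
    [0, 0, 0, -127, 16, 0, -1],
  ],
)

```text
clock: 4.7
position: [458.3, 396.2, 214.3]
ee_rot: [-0.699, 0.715, 0.0, -0.002]
contact_force: [-1.6, -0.5, -2.1]
gripper_width: 60.1
grasp_force: 66.4
```

```bash
python3 - <<'E'
from h import *
import pickle
go((458.5,400.5,82)); im=snap("side","e2"); im=snap("scene","s2")
for n,f in(("scene","s2"),("side","e2")):
    im=pickle.load(open(f"pics/{f}.pkl","rb"));print(n,proj(im,(458,400,8)))
a=cv2.imread("pics/s2.png")[60:300,340:560]; b=cv2.imread("pics/e2.png")[180:420,60:280]
cv2.imwrite("pics/c2.png",cv2.resize(np.hstack([a,b]),None,fx=1.8,fy=1.8))
E
```

```text
t 4.70 tcp [458.3 396.2 214.3] vise [-48.8 348.6] yaw of tool y 3.119 tilt [-0.002 -0.002] F [-1.6 -0.5 -2.1] w 60.1 g 66.4 j [ 0.98  0.38 -0.08 -0.   -1.11 -1.  ]
shift tool [ -4.6  -0.4 132.3]
scene [429.23281378 202.47731702]
side [177.12114649 398.75387856]
```

View pics/c2.png

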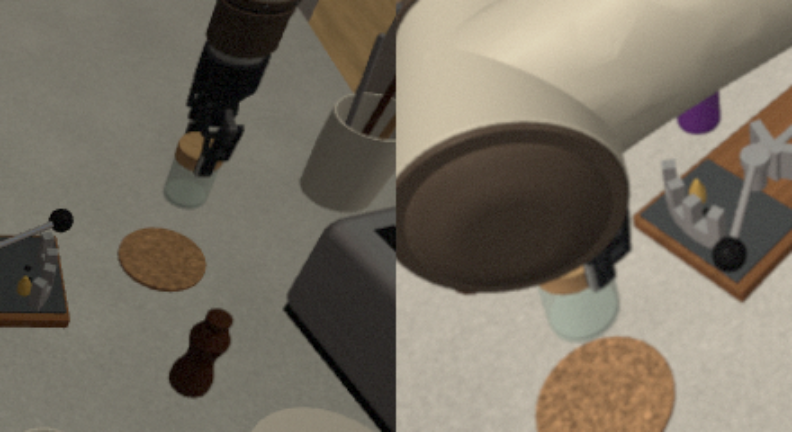

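The jar hangs upright over the trivet. Now I'll lower it.

>>> carry_out(
  motion=[
    [0, 0, 0, -2, 0, 45, -1],
    [0, 0, 0, -4, 0, 90, -1],
    [0, 0, 0, -4, 0, 118, -1],
    [0, 0, 0, -4, 0, 127, -1],
    [0, 0, 0, -4, 0, 128, -1],
  ],
)

```text
clock: 5.42
position: [459.7, 400.8, 88.2]
ee_rot: [-0.699, 0.715, -0.0, 0.0]
contact_force: [-0.6, -0.0, -2.2]
gripper_width: 60.6
grasp_force: 66.3
```

>>> carry_out(
  motion=[
    [0, 0, 0, 0, 0, 1, -1],
    [0, 0, 0, 0, 0, 2, -1],
    [0, 0, 0, 0, 0, 2, -1],
  ],
)

```text
clock: 5.8
position: [459.4, 401.3, 86.5]
ee_rot: [-0.699, 0.715, 0.0, 0.001]
contact_force: [0.1, -0.6, -3.2]
gripper_width: 60.2
grasp_force: 66.3
```

Not touching yet (Fz still equals the jar's weight), so I'll go lower.

>>> carry_out(
  motion=[
    [0, 0, 0, 0, 0, 1.5, -1],
    [0, 0, 0, 0, 0, 2.5, -1],
    [0, 0, 0, 0, 0, 2.5, -1],
  ],
)

```text
clock: 6.18
position: [459.3, 401.3, 84.0]
ee_rot: [-0.699, 0.715, -0.0, 0.0]
contact_force: [-0.8, -1.2, 2.9]
gripper_width: 60.2
grasp_force: 67.0
```

>>> carry_out(
  motion=[
    [0, 0, 0, 0, 0, 1.5, -1],
    [0, 0, 0, 0, 0, 2, -1],
    [0, 0, 0, 0, 0, 2, -1],
  ],
)

```text
clock: 6.55
position: [459.4, 401.4, 83.9]
ee_rot: [-0.7, 0.715, -0.0, 0.001]
contact_force: [-3.8, -2.2, 11.1]
gripper_width: 60.2
grasp_force: 68.1
```

>>> carry_out(
  motion=[
    [0, 0, 0, 0, 0, -1.5, 0.2],
    [0, 0, 0, 0, 0, -1.5, 1],
    [0, 0, 0, 0, 0, -1.5, 1],
    [0, 0, 0, 0, 0, -1.5, 1],
  ],
)

```text
clock: 7.05
position: [459.3, 401.1, 82.5]
ee_rot: [-0.699, 0.715, -0.0, -0.0]
contact_force: [0.6, 0.6, -0.6]
gripper_width: 85.4
grasp_force: 0.0
```

>>> carry_out(
  motion=[
    [0, 0, 0, 0, 0, -30, 1],
    [0, 0, 0, 0, 0, -80, 1],
    [0, 0, 0, 0, 0, -130, 1],
    [0, 0, 0, 0, 0, -165, 1],
    [0, 0, 0, 55, -1, -165, 1],
  ],
)

```text
clock: 7.68
position: [460.5, 349.0, 250.8]
ee_rot: [-0.701, 0.714, 0.0, 0.004]
contact_force: [0.6, -0.5, -0.7]
gripper_width: 85.1
grasp_force: 0.0
```

```bash
python3 - <<'E'
from h import *
import pickle
st(); a=snap("scene","s3"); e=snap("side","e3"); d=pickle.load(open("d0.pkl","rb"))
def comp(im,lo,hi,near):
    m=cv2.inRange(cv2.cvtColor(im["color"],cv2.COLOR_BGR2HSV),lo,hi); n,l,s,c=cv2.connectedComponentsWithStats(m)
    return [(s[i].tolist(),c[i].round(1).tolist()) for i in range(1,n) if s[i][4]>60 and np.hypot(*(c[i]-near))<60]
print("short scene",comp(a,(8,80,90),(25,255,255),(430,190))); print("short side",comp(e,(8,80,90),(25,255,255),(176,370)))
for n,(u) in(("scene",(155,175)),("side",(382,160))):
    print("tall",n,comp(d[n],(8,60,90),(25,255,255),u)); print("orange",n,comp(d[n],(0,180,80),(12,255,255),(115,185) if n=="scene" else (405,165)))
w=[a["color"][120:260,360:500],e["color"][300:420,90:260]]
print(proj(a,(458,400,98)),proj(e,(458,400,98)))
E
```

```text
t 7.67 tcp [460.5 349.  250.8] vise [-45.6 301.5] yaw of tool y 3.123 tilt [0.006 0.006] F [ 0.6 -0.5 -0.7] w 85.1 g 0.0 j [ 0.93  0.3  -0.11  0.   -1.16 -0.95]
short scene [([428, 173, 24, 21, 313], [440.1, 180.8]), ([406, 186, 48, 35, 774], [428.1, 205.7])]
short side [([138, 355, 77, 65, 3153], [175.8, 389.3])]
tall scene [([104, 148, 35, 49, 829], [123.2, 170.2]), ([139, 165, 25, 17, 314], [150.5, 173.2]), ([88, 171, 39, 50, 914], [108.8, 193.9])]
orange scene [([90, 150, 49, 70, 1807], [115.3, 183.7])]
tall side [([370, 132, 36, 49, 1137], [388.5, 156.2]), ([403, 143, 32, 52, 1142], [417.8, 167.8])]
orange side [([383, 134, 21, 45, 435], [393.2, 148.5]), ([404, 145, 29, 48, 882], [417.7, 168.1])]
[437.87918255 179.2452105 ] [169.3295708  368.65009982]
```

>>> carry_out(
  motion=[
    [0, 0, 0, 57, -1, 0, 1],
    [0, 0, 0, 115, -2, 0, 1],
    [0, 0, 0, 173, -3, 0, 1],
    [0, 0, 0, 231, -4, 0, 1],
    [0, 0, 0, 289, -5, 0, 1],
  ],
)

```text
clock: 8.4
position: [457.5, 55.5, 247.8]
ee_rot: [-0.699, 0.715, -0.0, 0.0]
contact_force: [0.6, 0.3, -0.9]
gripper_width: 85.3
grasp_force: 0.0
```

>>> carry_out(
  motion=[
    [0, 0, 0, 58, 0, 0, 1],
    [0, 0, 0, 116, -1, 0, 1],
    [0, 0, 0, 174, -2, 0, 1],
    [0, 0, 0, 232, -3, 0, 1],
    [0, 0, 0, 290, -4, 0, 1],
  ],
)

```text
clock: 9.02
position: [455.3, -234.8, 247.7]
ee_rot: [-0.699, 0.715, -0.0, 0.0]
contact_force: [1.5, 0.3, 0.5]
gripper_width: 85.3
grasp_force: 0.0
```

>>> carry_out(
  motion=[
    [0, 0, 0, 55, 0, 0, 1],
    [0, 0, 0, 110, 0, 0, 1],
    [0, 0, 0, 110, 0, 0, 1],
    [0, 0, 0, 110, 0, 0, 1],
  ],
)

```text
clock: 9.52
position: [452.7, -342.9, 247.2]
ee_rot: [-0.699, 0.715, 0.001, -0.0]
contact_force: [0.0, 0.3, -0.2]
gripper_width: 85.8
grasp_force: 0.0
```

```bash
python3 - <<'E'
from h import *
st(); w=snap("wrist","w4"); print(w["position"])
m=cv2.inRange(cv2.cvtColor(w["color"],cv2.COLOR_BGR2HSV),(12,60,120),(26,255,255))
n,l,s,c=cv2.connectedComponentsWithStats(m)
for i in range(1,n):
    if s[i][4]>200: print(s[i],c[i].round(1),plane(w,c[i],130).round(1))
E
```

```text
t 9.53 tcp [ 452.7 -342.9  247.2] vise [ -39.4 -390.3] yaw of tool y 3.119 tilt [-0.001  0.001] F [ 0.   0.3 -0.2] w 85.8 g 0.0 j [-0.36  0.29 -0.13 -0.   -1.15  0.34]
[ 452.0869268  -425.57820772  374.52075823]
[ 242  155   71   69 3810] [277.3 189.1] [ 458.9 -355.6  130. ]
```

View pics/w4.png

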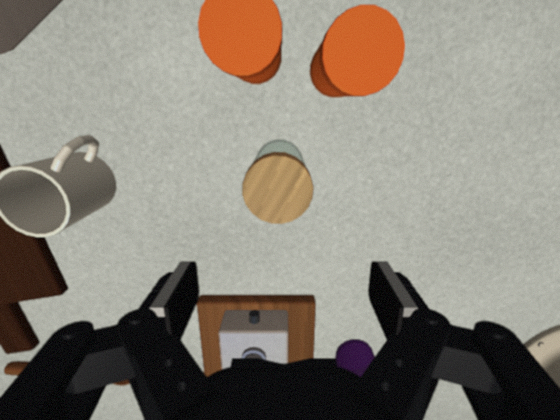

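The clear lid is at (277,189), and both orange look-alikes are at the top edge, well clear of it. I'll grasp it.

>>> carry_out(
  motion=[
    [0, 0, 0, 9, -6.5, 20, 1],
    [0, 0, 0, 9, -6.5, 65, 1],
    [0, 0, 0, 9, -6.5, 110, 1],
    [0, 0, 0, 9, -6.5, 131, 1],
    [0, 0, 0, 9, -6.5, 131, 1],
  ],
)

```text
clock: 10.2
position: [458.6, -350.4, 115.5]
ee_rot: [-0.7, 0.714, 0.002, -0.001]
contact_force: [0.6, -0.1, -0.0]
gripper_width: 85.8
grasp_force: 0.0
```

>>> carry_out(
  motion=[
    [0, 0, 0, 0, 0, 0, -1],
    [0, 0, 0, 0, 0, 0, -1],
    [0, 0, 0, 0, 0, 0, -1],
    [0, 0, 0, 0, 0, 0, -1],
  ],
)

```text
clock: 10.7
position: [460.0, -352.5, 119.1]
ee_rot: [-0.699, 0.715, -0.002, 0.0]
contact_force: [-1.8, 2.1, 7.0]
gripper_width: 60.1
grasp_force: 65.2
```

>>> carry_out(
  motion=[
    [0, 0, 0, 0, 0, -10, -1],
    [0, 0, 0, 0, 0, -60, -1],
    [0, 0, 0, 0, 0, -110, -1],
    [0, 0, 0, 0, 0, -160, -1],
    [0, 0, 0, 0, 0, -160, -1],
  ],
)

```text
clock: 11.32
position: [460.8, -353.0, 281.9]
ee_rot: [-0.699, 0.715, -0.005, 0.002]
contact_force: [0.8, 0.2, -4.4]
gripper_width: 60.4
grasp_force: 67.6
```

```bash
python3 - <<'E'
from h import *
w=snap("wrist","w5")
p=W((0,-15)); print(p); go((*p,276))
E
```

```text
[499.69552091  31.60309057]
t 11.38 tcp [ 459.4 -351.9  278.4] vise [ -32.5 -399.2] yaw of tool y 3.119 tilt [ 0.004 -0.   ] F [ 0.1  0.8 -6.1] w 60.2 g 67.6 j [-0.37  0.28 -0.06 -0.   -1.23  0.35]
shift tool [-384.3  -31.7    2.4]
```

>>> carry_out(
  motion=[
    [0, 0, 0, -40, -3, 0, -1],
    [0, 0, 0, -95, -8, 0, -1],
    [0, 0, 0, -150, -12, 0, -1],
    [0, 0, 0, -205, -17, 0, -1],
    [0, 0, 0, -260, -21, 0, -1],
  ],
)

```text
clock: 12.0
position: [484.3, -90.7, 274.4]
ee_rot: [-0.699, 0.715, 0.002, -0.002]
contact_force: [0.8, 0.2, -4.3]
gripper_width: 60.1
grasp_force: 67.2
```

>>> carry_out(
  motion=[
    [0, 0, 0, -55, -5, 0, -1],
    [0, 0, 0, -100, -8, 0, -1],
    [0, 0, 0, -124, -10.5, 0, -1],
    [0, 0, 0, -124, -10.5, 0, -1],
    [0, 0, 0, -124, -10.5, 0, -1],
  ],
)

```text
clock: 12.62
position: [498.1, 30.7, 275.3]
ee_rot: [-0.699, 0.715, 0.001, -0.002]
contact_force: [-0.0, -0.2, -4.4]
gripper_width: 60.3
grasp_force: 67.2
```

```bash
python3 - <<'E'
from h import *
p=W((0,-15)); go((*p,144)); a=snap("scene","s6")["color"][60:240,220:380]; e=snap("side","e6")["color"][100:310,180:360]
cv2.imwrite("pics/c6.png",np.hstack([cv2.resize(a,(480,540)),cv2.resize(e,(310,540))]))
E
```

```text
t 12.62 tcp [498.1  30.7 275.3] vise [ -1.6 -16. ] yaw of tool y 3.119 tilt [-0.004 -0.001] F [-0.  -0.2 -4.4] w 60.3 g 67.2 j [ 0.39  0.15 -0.24 -0.   -1.18 -0.41]
shift tool [ -1.1  -2.1 131.3]
```

View pics/c6.png

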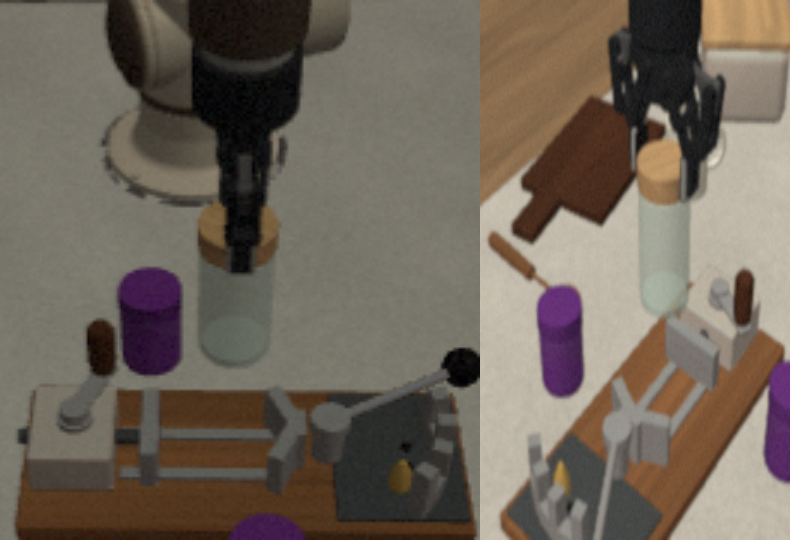

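The jar hangs upright above the empty jaws (jaw at crop 150,440, stop at 287,440). I'll lower it in.

>>> carry_out(
  motion=[
    [0, 0, 0, 0, -2, 45, -1],
    [0, 0, 0, 0, -2, 90, -1],
    [0, 0, 0, 0, -2, 118, -1],
    [0, 0, 0, 0, -2, 128, -1],
    [0, 0, 0, 0, -2, 129.5, -1],
  ],
)

```text
clock: 13.35
position: [501.4, 30.6, 147.5]
ee_rot: [-0.699, 0.715, -0.0, -0.0]
contact_force: [-0.1, 0.5, -3.8]
gripper_width: 60.5
grasp_force: 67.1
```

>>> carry_out(
  motion=[
    [0, 0, 0, 0, 0, 1.5, -1],
    [0, 0, 0, 0, 0, 3, -1],
    [0, 0, 0, 0, 0, 3, -1],
  ],
)

```text
clock: 13.72
position: [501.3, 31.2, 144.8]
ee_rot: [-0.699, 0.715, -0.0, 0.0]
contact_force: [-0.2, 0.1, -3.9]
gripper_width: 60.2
grasp_force: 67.1
```

>>> carry_out(
  motion=[
    [0, 0, 0, 0, 0, 1.5, -1],
    [0, 0, 0, 0, 0, 3, -1],
    [0, 0, 0, 0, 0, 3, -1],
  ],
)

```text
clock: 14.1
position: [501.1, 31.1, 141.3]
ee_rot: [-0.699, 0.715, -0.0, -0.0]
contact_force: [0.0, 0.7, -4.5]
gripper_width: 60.0
grasp_force: 67.6
```

>>> carry_out(
  motion=[
    [0, 0, 0, 0, 0, 1, -1],
    [0, 0, 0, 0, 0, 1.5, -1],
    [0, 0, 0, 0, 0, 1.5, -1],
  ],
)

```text
clock: 14.48
position: [501.1, 31.0, 141.2]
ee_rot: [-0.699, 0.715, -0.0, 0.0]
contact_force: [-4.0, 1.1, 6.6]
gripper_width: 60.2
grasp_force: 68.3
```

>>> carry_out(
  motion=[
    [0, 0, 0, 0, 0, -1.5, 0.2],
    [0, 0, 0, 0, 0, -1.5, 1],
    [0, 0, 0, 0, 0, -1.5, 1],
    [0, 0, 0, 0, 0, -1.5, 1],
  ],
)

```text
clock: 14.98
position: [501.5, 31.1, 141.5]
ee_rot: [-0.699, 0.715, -0.0, 0.0]
contact_force: [0.5, 0.6, -0.0]
gripper_width: 85.5
grasp_force: 0.0
```

>>> carry_out(
  motion=[
    [0, 0, 0, 0, 0, -20, 1],
    [0, 0, 0, 0, 0, -65, 1],
    [0, 0, 0, 0, 0, -110, 1],
    [0, 0, 0, 55, 25, -110, 0],
    [0, 0, 0, 100, 50, -110, 0],
  ],
)

```text
clock: 15.6
position: [448.5, -68.7, 252.0]
ee_rot: [-0.7, 0.714, -0.0, 0.001]
contact_force: [0.1, -0.4, 0.4]
gripper_width: 51.7
grasp_force: 0.0
```

>>> carry_out(
  motion=[
    [0, 0, 0, 15, 1, 0, 0],
    [0, 0, 0, 15, 1, 0, 0],
  ],
)

```text
clock: 15.85
position: [447.8, -83.4, 251.6]
ee_rot: [-0.699, 0.715, -0.0, 0.0]
contact_force: [0.6, -0.0, 0.8]
gripper_width: 42.7
grasp_force: 0.0
```

```bash
python3 - <<'E'
from h import *
st(); w=snap("wrist","w7"); s=snap("scene","s7"); e=snap("side","e7")
def lid(im,near):
    n,l,q,c=cv2.connectedComponentsWithStats(cv2.inRange(cv2.cvtColor(im["color"],cv2.COLOR_BGR2HSV),(10,60,110),(26,255,255)))
    return [c[i] for i in range(1,n) if 100<q[i][4]<900 and np.hypot(*(c[i]-near))<25]
g=np.append(W((0,-15)),145)
A=lid(s,proj(s,g)); B=lid(e,proj(e,g)); print(A,B,proj(s,g),proj(e,g))
if A and B: p,r=tri(s,A[0],e,B[0]); print("tall lid",p,r,V(p))
b=s["color"][130:250,210:400]
cv2.imwrite("pics/c7.png",np.hstack([cv2.resize(w["color"],(400,300)),cv2.resize(b,(400,300))]))
E
```

```text
t 15.85 tcp [447.8 -83.4 251.6] vise [ -49.5 -131.1] yaw of tool y 3.118 tilt [0.001 0.   ] F [ 0.6 -0.   0.8] w 42.7 g 0.0 j [ 0.17  0.09 -0.38  0.   -1.11 -0.2 ]
[array([298.08099688, 176.70404984])] [] [298.16430292 178.84135535] [284.86774198 219.37901993]
```

View pics/c7.png

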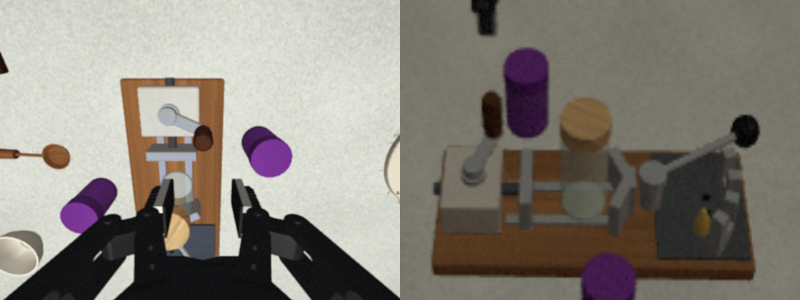

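The tall jar stands upright between the jaws. In the wrist view the knob is near (284,190) and the hub near (236,160). Now to measure the knob.

```bash
python3 - <<'E'
from h import *
import pickle
w=pickle.load(open("pics/w7.pkl","rb")); c=w["color"]
n,l,q,ce=cv2.connectedComponentsWithStats(cv2.inRange(cv2.cvtColor(c,cv2.COLOR_BGR2HSV),(0,60,10),(14,255,95))); 
for i in range(1,n):
    if q[i][4]>150: print(q[i],ce[i].round(1))
for n,uv,z in(("knob",(285,193),133),("hub",(236,160),85)): print(n,plane(w,uv,z).round(1),V(plane(w,uv,z)).round(1))
k=c[150:240,210:320]; cv2.imwrite("pics/k.png",cv2.resize(k,None,fx=6,fy=6,interpolation=cv2.INTER_CUBIC))
E
```

```text
[  0  76  10  27 158] [ 3.1 92.1]
[270 175  29  37 806] [284.  193.9]
knob [447.8 -92.2 133. ] [ -49.4 -139.8]
hub [ 495.8 -112.9   85. ] [  -0.9 -159.6]
```

>>> carry_out(
  motion=[
    [0, 0, 0, 0, 0, 50, 0],
    [0, 0, 0, 0, 0, 100, 0],
    [0, 0, 0, 0, 0, 130, 0],
    [0, 0, 0, 0, 0, 144, 0],
    [0, 0, 0, 0, 0, 144, 0],
  ],
)

```text
clock: 16.62
position: [447.4, -82.1, 106.1]
ee_rot: [-0.7, 0.714, 0.001, -0.001]
contact_force: [0.5, -0.4, 0.3]
gripper_width: 42.8
grasp_force: 0.0
```

>>> carry_out(
  motion=[
    [0, 0, 0, 0, 0, 0, -1],
    [0, 0, 0, 0, 0, 0, -1],
    [0, 0, 0, 0, 0, 0, -1],
    [0, 0, 0, 0, 0, 0, -1],
  ],
)

```text
clock: 17.12
position: [447.7, -82.4, 108.0]
ee_rot: [-0.699, 0.715, -0.0, 0.001]
contact_force: [-3.4, 5.2, 5.7]
gripper_width: 25.0
grasp_force: 59.1
```

```bash
python3 - <<'E'
from h import *
st()
a0=2.74; 
for n in(5,):
  for k in range(1,16): 
    a=a0-0.3*k; d=55*np.array([np.cos(a)-np.cos(a0),np.sin(a)-np.sin(a0)]); print(k,"tool x %.1f y %.1f"%(-d[1],-d[0]))
E
```

```text
t 17.12 tcp [447.7 -82.4 108. ] vise [ -49.7 -130. ] yaw of tool y 3.120 tilt [0.001 0.001] F [-3.4  5.2  5.7] w 25.0 g 59.1 j [ 0.18  0.26 -0.58 -0.   -0.73 -0.2 ]
1 tool x -14.0 y -8.6
2 tool x -24.8 y -21.0
3 tool x -31.5 y -36.0
4 tool x -33.5 y -52.3
5 tool x -30.5 y -68.5
6 tool x -22.9 y -83.1
7 tool x -11.3 y -94.7
8 tool x 3.2 y -102.5
9 tool x 19.3 y -105.6
10 tool x 35.6 y -103.8
11 tool x 50.7 y -97.2
12 tool x 63.2 y -86.5
13 tool x 71.9 y -72.6
14 tool x 76.2 y -56.7
15 tool x 75.5 y -40.3
```

>>> carry_out(
  motion=[
    [0, 0, 0, -14, -8.5, 0, -1],
    [0, 0, 0, -25, -21, 0, -1],
    [0, 0, 0, -31.5, -36, 0, -1],
    [0, 0, 0, -33.5, -52.5, 0, -1],
    [0, 0, 0, -30.5, -68.5, 0, -1],
  ],
)

```text
clock: 17.75
position: [516.3, -54.4, 107.9]
ee_rot: [-0.7, 0.715, 0.0, -0.002]
contact_force: [-7.0, -4.5, 8.1]
gripper_width: 24.7
grasp_force: 59.4
```

```bash
python3 - <<'E'
from h import *
st()
E
```

```text
t 17.75 tcp [516.3 -54.4 107.9] vise [  18.3 -100.7] yaw of tool y 3.120 tilt [-0.003 -0.001] F [-7.  -4.5  8.1] w 24.7 g 59.4 j [ 0.21  0.36 -0.43  0.   -0.79 -0.23]
```

>>> carry_out(
  motion=[
    [0, 0, 0, 7.5, -14.5, 0, -1],
    [0, 0, 0, 19, -26, 0, -1],
    [0, 0, 0, 33.5, -34, 0, -1],
    [0, 0, 0, 50, -37, 0, -1],
    [0, 0, 0, 66, -35.5, 0, -1],
  ],
)

```text
clock: 18.38
position: [550.5, -120.3, 107.9]
ee_rot: [-0.699, 0.715, 0.001, -0.0]
contact_force: [-6.5, 6.8, 7.7]
gripper_width: 24.8
grasp_force: 59.6
```

>>> carry_out(
  motion=[
    [0, 0, 0, 15, 6.5, 0, -1],
    [0, 0, 0, 27.5, 17.5, 0, -1],
    [0, 0, 0, 36.5, 31, 0, -1],
    [0, 0, 0, 40.5, 47, 0, -1],
    [0, 0, 0, 40, 63.5, 0, -1],
  ],
)

```text
clock: 19.0
position: [489.6, -160.7, 108.2]
ee_rot: [-0.7, 0.714, -0.004, 0.002]
contact_force: [4.8, -4.5, -1.1]
gripper_width: 24.7
grasp_force: 59.2
```

```bash
python3 - <<'E'
from h import *
s,r=st(); v=V(s["position"]); print("angle",np.arctan2(v[1]+152.3,v[0]-.5),"r",np.hypot(v[1]+152.3,v[0]-.5))
a0=2.74-4.5
for k in range(1,9):
    a=a0-0.15*k; d=55*np.array([np.cos(a)-np.cos(a0),np.sin(a)-np.sin(a0)]); print(k,"tool x %.1f y %.1f"%(-d[1],-d[0]))
w=snap("wrist","w8"); s=snap("scene","s8")["color"][130:250,210:400]
cv2.imwrite("pics/c8.png",np.hstack([cv2.resize(w["color"],(400,300)),cv2.resize(s,(400,300))]))
E
```

```text
t 19.00 tcp [ 489.6 -160.7  108.2] vise [  -6.2 -207.4] yaw of tool y 3.121 tilt [ 0.008 -0.003] F [ 4.8 -4.5 -1.1] w 24.7 g 59.2 j [-0.    0.35 -0.45  0.   -0.77 -0.02]
angle -1.6919668732737043 r 55.5275003878312
1 tool x -2.2 y 8.0
2 tool x -5.5 y 15.5
3 tool x -9.9 y 22.5
4 tool x -15.3 y 28.7
5 tool x -21.5 y 34.0
6 tool x -28.5 y 38.4
7 tool x -36.1 y 41.7
8 tool x -44.1 y 43.8
```

>>> carry_out(
  motion=[
    [0, 0, 0, -2, 8, 0, -1],
    [0, 0, 0, -5.5, 15.5, 0, -1],
    [0, 0, 0, -10, 22.5, 0, -1],
    [0, 0, 0, -15.5, 28.5, 0, -1],
    [0, 0, 0, -21.5, 34, 0, -1],
  ],
)

```text
clock: 19.73
position: [456.2, -141.8, 108.5]
ee_rot: [-0.701, 0.713, -0.005, -0.001]
contact_force: [12.1, -46.3, -14.6]
gripper_width: 24.6
grasp_force: 59.6
```

>>> carry_out(
  motion=[
    [0, 0, 0, -3.5, 2.5, 0, -1],
    [0, 0, 0, -7, 4.5, 0, -1],
    [0, 0, 0, -7, 4.5, 0, -1],
  ],
)

```text
clock: 20.1
position: [454.3, -138.1, 108.7]
ee_rot: [-0.701, 0.713, -0.008, -0.001]
contact_force: [14.4, -55.7, -15.8]
gripper_width: 24.6
grasp_force: 60.0
```

```bash
python3 - <<'E'
from h import *
s,r=st(); v=V(s["position"]); print("angle",np.arctan2(v[1]+152.3,v[0]-.5),"r",np.hypot(v[1]+152.3,v[0]-.5))
w=snap("wrist","w9"); s=snap("scene","s9")["color"][130:250,210:400]
cv2.imwrite("pics/c9.png",np.hstack([cv2.resize(w["color"],(400,300)),cv2.resize(s,(400,300))]))
a0=2.74-5.4
for k in range(1,6):
    a=a0-0.1*k; d=55*np.array([np.cos(a)-np.cos(a0),np.sin(a)-np.sin(a0)]); print(k,"tool x %.1f y %.1f"%(-d[1],-d[0]))
E
```

```text
t 20.10 tcp [ 454.3 -138.1  108.7] vise [ -41.9 -185.6] yaw of tool y 3.124 tilt [ 0.01  -0.013] F [ 14.4 -55.7 -15.8] w 24.6 g 60.0 j [ 0.06  0.28 -0.55  0.02 -0.73 -0.09]
angle -2.475635601712004 r 53.92777423254934
1 tool x -5.0 y 2.3
2 tool x -10.2 y 4.1
3 tool x -15.5 y 5.4
4 tool x -21.0 y 6.1
5 tool x -26.5 y 6.2
```

It's gripped hard: about 55 N at the knob, and the crank has stalled. I'll relax the push, let go and look.

>>> carry_out(
  motion=[
    [0, 0, 0, 3, -2, 0, -1],
    [0, 0, 0, 6, -4, 0, -1],
    [0, 0, 0, 6, -4, 0, 0],
    [0, 0, 0, 6, -4, 0, 0],
    [0, 0, 0, 6, -4, 0, 0],
  ],
)

```text
clock: 20.82
position: [452.2, -135.4, 107.1]
ee_rot: [-0.699, 0.715, 0.0, -0.0]
contact_force: [-0.3, 0.1, -0.4]
gripper_width: 42.9
grasp_force: 0.0
```

>>> carry_out(
  motion=[
    [0, 0, 0, 0, 0, -15, 0],
    [0, 0, 0, 0, 0, -60, 0],
    [0, 0, 0, 0, 0, -110, 0],
    [0, 0, 0, 0, 0, -140, 0],
  ],
)

```text
clock: 21.32
position: [453.0, -135.3, 250.0]
ee_rot: [-0.7, 0.714, -0.001, 0.001]
contact_force: [0.1, 0.3, -0.3]
gripper_width: 42.8
grasp_force: 0.0
```

```bash
python3 - <<'E'
from h import *
st(); s=snap("scene","s10"); e=snap("side","e10"); w=snap("wrist","w10")
a=cv2.resize(s["color"][135:250,210:400],(400,300)); b=cv2.resize(e["color"][180:330,180:380],(400,300)); c=cv2.resize(w["color"],(400,300)); d=cv2.resize(w["color"][60:360,150:450],(400,300))
cv2.imwrite("pics/c10.png",np.vstack([np.hstack([a,b]),np.hstack([c,d])]))
E
```

```text
t 21.32 tcp [ 453.  -135.3  250. ] vise [ -43.3 -182.8] yaw of tool y 3.121 tilt [0.004 0.   ] F [ 0.1  0.3 -0.3] w 42.8 g 0.0 j [ 0.05  0.12 -0.34  0.   -1.11 -0.08]
```

View pics/c10.png

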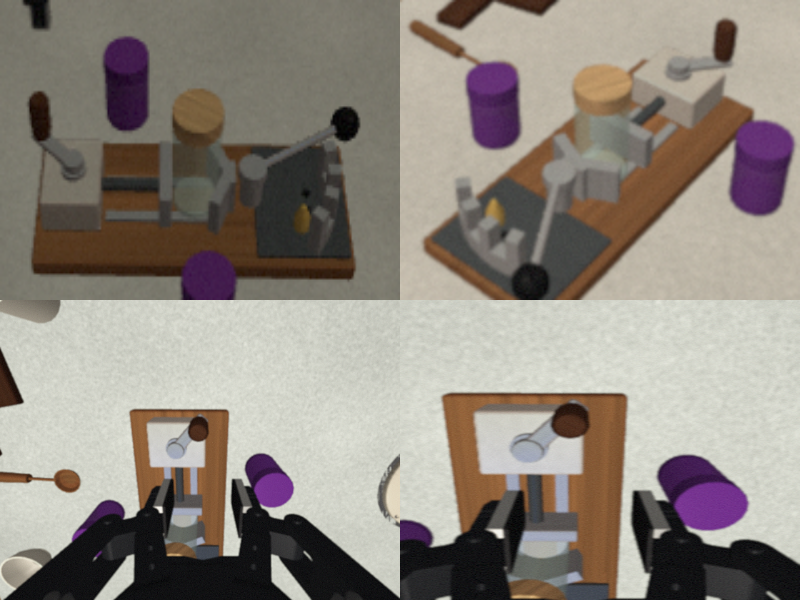

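The view shows the tall jar upright and clamped between jaw (crop 165,185) and V stop (225,180), with the lever still in the gap. On to the lever, working from numbers only from here.

>>> carry_out(
  motion=[
    [0, 0, 0, -55, 3, 0, 0.5],
    [0, 0, 0, -112, 7, 0, 0.5],
    [0, 0, 0, -170, 10, 0, 0.5],
    [0, 0, 0, -228, 14, 0, 0.5],
    [0, 0, 0, -286, 17, 0, 0.5],
  ],
)

```text
clock: 22.1
position: [440.3, 152.2, 245.9]
ee_rot: [-0.7, 0.715, 0.0, -0.001]
contact_force: [1.1, -0.6, -0.1]
gripper_width: 64.3
grasp_force: 0.0
```

>>> carry_out(
  motion=[
    [0, 0, 0, -50, 3, 0, 0.5],
    [0, 0, 0, -90, 6, 0, 0.5],
    [0, 0, 0, -90, 6, 0, 0.5],
  ],
)

```text
clock: 22.48
position: [436.6, 242.6, 245.3]
ee_rot: [-0.701, 0.713, 0.0, -0.002]
contact_force: [-1.0, 0.1, -0.2]
gripper_width: 64.3
grasp_force: 0.0
```

```bash
python3 - <<'E'
from h import *
st(); w=snap("wrist","w11"); s=snap("scene","s11"); e=snap("side","e11")
B=(438,241.2,70)
def blob(im,z):
    m=cv2.inRange(im["color"].max(2),0,38); p=proj(im,B); n,l,q,c=cv2.connectedComponentsWithStats(m)
    print("exp",p.round(1),[(q[i].tolist(),c[i].round(1).tolist()) for i in range(1,n) if q[i][4]>30 and np.hypot(*(c[i]-p))<40])
for im in(w,s,e): blob(im,70)
go((*W((-66.4,192.5)),66))
E
```

```text
t 22.48 tcp [436.6 242.6 245.3] vise [-67.4 194.6] yaw of tool y 3.123 tilt [-0.003 -0.002] F [-1.   0.1 -0.2] w 64.3 g 0.0 j [ 0.83  0.17 -0.29 -0.   -1.11 -0.85]
exp [283.  184.5] [([267, 166, 32, 33, 767], [282.5, 182.1])]
exp [373.9 182.1] [([367, 176, 14, 13, 127], [373.6, 182.0])]
exp [244.6 320.6] [([236, 312, 19, 19, 266], [244.8, 321.2])]
t 22.62 tcp [436.9 239.8 246.2] vise [-67.  191.9] yaw of tool y 3.120 tilt [-0.002 -0.002] F [-0.1  1.  -0.4] w 64.0 g 0.0 j [ 0.83  0.17 -0.29 -0.   -1.11 -0.85]
shift tool [ -1.   -0.9 180.2]
```

The ball is confirmed within 2 px in all three views.

>>> carry_out(
  motion=[
    [0, 0, 0, 0, -1, 55, 0.5],
    [0, 0, 0, 0, -1, 110, 0.5],
    [0, 0, 0, 0, -1, 155, 0.5],
    [0, 0, 0, 0, -1, 179, 0.5],
    [0, 0, 0, 0, -1, 179, 0.5],
  ],
)

```text
clock: 23.25
position: [437.7, 238.3, 66.6]
ee_rot: [-0.699, 0.715, -0.0, -0.003]
contact_force: [0.7, 0.2, 1.0]
gripper_width: 63.9
grasp_force: 0.0
```

>>> carry_out(
  motion=[
    [0, 0, 0, 0, 0, 0, -1],
    [0, 0, 0, 0, 0, 0, -1],
    [0, 0, 0, 0, 0, 0, -1],
    [0, 0, 0, 0, 0, 0, -1],
  ],
)

```text
clock: 23.75
position: [439.3, 240.9, 69.3]
ee_rot: [-0.699, 0.715, -0.0, 0.001]
contact_force: [1.5, -1.4, 1.8]
gripper_width: 33.2
grasp_force: 59.5
```

```bash
python3 - <<'E'
from h import *
s,_=st(); v=V(s["position"])-[.5,70]; a0=np.arctan2(v[0],v[1]); print("swing",a0,np.hypot(*v))
P=lambda a,l:np.array([140*np.cos(l)*np.sin(a),140*np.cos(l)*np.cos(a),140*np.sin(l)])
o=P(a0,0)
for a,l in[(a0,.1),(a0,.2),(a0,.32)]+[(x,.32) for x in np.linspace(a0,.54,8)[1:]]+[(.54,.2),(.54,.1),(.54,0)]:
    d=P(a,l)-o; print("%.2f %.2f tool"%(a,l),np.array([-d[1],-d[0],-d[2]]).round(1))
E
```

```text
t 23.75 tcp [439.3 240.9  69.3] vise [-64.6 193. ] yaw of tool y 3.120 tilt [0.002 0.001] F [ 1.5 -1.4  1.8] w 33.2 g 59.5 j [ 0.83  0.39 -0.52  0.   -0.67 -0.85]
swing -0.4868253301399942 139.1562575647931
-0.49 0.10 tool [  0.6  -0.3 -14. ]
-0.49 0.20 tool [  2.5  -1.3 -27.8]
-0.49 0.32 tool [  6.3  -3.3 -44. ]
-0.34 0.32 tool [ -1.5 -21.2 -44. ]
-0.19 0.32 tool [ -6.7 -39.9 -44. ]
-0.05 0.32 tool [ -9.  -59.3 -44. ]
0.10 0.32 tool [ -8.5 -78.8 -44. ]
0.25 0.32 tool [ -5.1 -97.9 -44. ]
0.39 0.32 tool [   1.  -116.4  -44. ]
0.54 0.32 tool [   9.8 -133.8  -44. ]
0.54 0.20 tool [   6.  -136.   -27.8]
0.54 0.10 tool [   4.3 -137.1  -14. ]
0.54 0.00 tool [   3.7 -137.5   -0. ]
```

>>> carry_out(
  motion=[
    [0, 0, 0, 0.5, -0.5, -14, -1],
    [0, 0, 0, 2.5, -1.5, -28, -1],
    [0, 0, 0, 6.5, -3.5, -44, -1],
    [0, 0, 0, 6.5, -3.5, -44, -1],
  ],
)

```text
clock: 24.25
position: [440.5, 231.3, 112.4]
ee_rot: [-0.698, 0.716, 0.0, -0.002]
contact_force: [-0.4, -4.4, -6.1]
gripper_width: 32.7
grasp_force: 60.4
```

```bash
python3 - <<'E'
from h import *
st(); s=snap("scene","s12"); e=snap("side","e12")
E
```

```text
t 24.25 tcp [440.5 231.3 112.4] vise [-63.3 183.5] yaw of tool y 3.116 tilt [-0.004 -0.003] F [-0.4 -4.4 -6.1] w 32.7 g 60.4 j [ 0.81  0.32 -0.48 -0.   -0.78 -0.83]
```

>>> carry_out(
  motion=[
    [0, 0, 0, -8, -18, 0, -1],
    [0, 0, 0, -13, -36.5, 0, -1],
    [0, 0, 0, -15.5, -56, 0, -1],
    [0, 0, 0, -15, -75.5, 0, -1],
    [0, 0, 0, -11.5, -94.5, 0, -1],
  ],
)

```text
clock: 24.98
position: [541.8, 252.4, 115.9]
ee_rot: [-0.699, 0.715, 0.001, 0.011]
contact_force: [2.6, 19.2, 1.5]
gripper_width: 32.2
grasp_force: 59.6
```

>>> carry_out(
  motion=[
    [0, 0, 0, 6, -18.5, 0, -1],
    [0, 0, 0, 15, -36, 0, -1],
    [0, 0, 0, 15, -36, 0, -1],
  ],
)

```text
clock: 25.35
position: [584.0, 239.2, 119.2]
ee_rot: [-0.701, 0.713, -0.003, 0.019]
contact_force: [9.2, 20.5, 1.1]
gripper_width: 24.1
grasp_force: 53.5
```

```bash
python3 - <<'E'
from h import *
s,_=st(); v=V(s["position"])-[.5,70]; print("swing",np.arctan2(v[0],v[1]),np.hypot(*v))
t=W((.5+140*np.cos(.32)*np.sin(.54),70+140*np.cos(.32)*np.cos(.54))); go((*t,113))
E
```

```text
t 25.35 tcp [584.  239.2 119.2] vise [ 80.  194.2] yaw of tool y 3.124 tilt [0.031 0.023] F [ 9.2 20.5  1.1] w 24.1 g 53.5 j [ 0.64  0.49 -0.17 -0.   -0.88 -0.66]
swing 0.5694088393314031 147.5193401703552
t 25.35 tcp [584.  239.2 119.2] vise [ 80.  194.2] yaw of tool y 3.124 tilt [0.031 0.023] F [ 9.2 20.5  1.1] w 24.1 g 53.5 j [ 0.64  0.49 -0.17 -0.   -0.88 -0.66]
shift tool [10.4 11.4  5.6]
```

The ball has slipped to the edge of the pads (width 24, TCP radius about 14 mm too large), so my grasp sat too far towards +y. I'll let go, see where the lever rests, and regrasp.

>>> carry_out(
  motion=[
    [0, 0, 0, 0, 8, 0, -0.3],
    [0, 0, 0, 0, 8, 0, 0.5],
    [0, 0, 0, 0, 8, 0, 0.5],
    [0, 0, 0, 0, 8, -60, 0.5],
    [0, 0, 0, 0, 8, -120, 0.5],
  ],
)

```text
clock: 25.98
position: [564.6, 228.1, 234.6]
ee_rot: [-0.7, 0.714, -0.0, 0.0]
contact_force: [0.9, 0.8, -0.1]
gripper_width: 63.9
grasp_force: 0.0
```

```bash
cat >> h.py <<'E'
def balls(tag):
    out=[]
    for n in("scene","side","wrist"):
        im=snap(n,tag+n); m=cv2.inRange(im["color"].max(2),0,38); N,l,q,c=cv2.connectedComponentsWithStats(m)
        ok=[c[i] for i in range(1,N) if 0.7<q[i][2]/q[i][3]<1.4 and q[i][4]>.62*q[i][2]*q[i][3] and 60<q[i][4]<1500 and np.hypot(*(V(plane(im,c[i],70))-[0,70]))<190]
        print(n,[(x.round(1),V(plane(im,x,70)).round(1)) for x in ok]); out.append((im,ok))
    (a,A),(b,B)=out[:2]
    for x in A:
        for y in B:
            p,g=tri(a,x,b,y)
            if g<6:
                v=V(p)-[.5,70]; print("ball world",p.round(1),"gap %.1f"%g,"vise",V(p).round(1),"swing %.3f r %.1f"%(np.arctan2(v[0],v[1]),np.hypot(*v)))
E
python3 - <<'E'
from h import *
st(); balls("b1")
E
```

```text
t 25.98 tcp [564.6 228.1 234.6] vise [ 60.9 182.7] yaw of tool y 3.121 tilt [ 0.001 -0.   ] F [ 0.9  0.8 -0.1] w 63.9 g 0.0 j [ 0.65  0.36 -0.05  0.   -1.16 -0.67]
scene [(array([378.5, 222.2]), array([ 76.8, 186.7]))]
side [(array([192.9, 284. ]), array([ 75.9, 189.5]))]
wrist [(array([275.3, 186.5]), array([ 77.5, 186.5]))]
ball world [580.2 232.9  68.9] gap 2.1 vise [ 76.4 187.9] swing 0.572 r 140.2
```

The lever already lies down: ball z≈69 in three views, swing ≈0.56, against the pin direction of 0.55. So it dropped into the marked notch. A quick check of the jars, then I'll move clear.

>>> carry_out(
  motion=[
    [0, 0, 0, 0, 0, -40, 0.5],
    [0, 0, 0, 0, 0, -80, 0.5],
    [0, 0, 0, 0, 0, -80, 0.5],
    [0, 0, 0, 0, 0, -80, 0.5],
  ],
)

```text
clock: 26.62
position: [563.8, 227.7, 311.4]
ee_rot: [-0.699, 0.715, 0.0, -0.001]
contact_force: [0.4, 0.3, -0.6]
gripper_width: 63.9
grasp_force: 0.0
```

```bash
python3 - <<'E'
from h import *
st(); balls("b2")
s=snap("scene","s13"); e=snap("side","e13")
def lids(im):
    n,l,q,c=cv2.connectedComponentsWithStats(cv2.inRange(cv2.cvtColor(im["color"],cv2.COLOR_BGR2HSV),(10,60,110),(26,255,255)))
    return [(c[i],q[i].tolist()) for i in range(1,n) if 150<q[i][4]<1200]
for nm,g in(("tall",np.append(W((0,0)),141)),("short",(459,401,88))):
    r=[]
    for im in(s,e):
        p=proj(im,g); k=[x for x in lids(im) if np.hypot(*(x[0]-p))<25]; r.append(k); print(nm,"exp",p.round(1),k)
    if r[0] and r[1]: p,gap=tri(s,r[0][0][0],e,r[1][0][0]); print(nm,p.round(1),V(p).round(1),gap)
E
```

```text
t 26.62 tcp [563.8 227.7 311.4] vise [ 60.2 182.3] yaw of tool y 3.120 tilt [-0.002 -0.   ] F [ 0.4  0.3 -0.6] w 63.9 g 0.0 j [ 0.65  0.32  0.08 -0.   -1.33 -0.67]
scene [(array([378.4, 222.3]), array([ 76.9, 186.6]))]
side [(array([192.9, 284. ]), array([ 75.9, 189.6]))]
wrist [(array([270.3, 175.5]), array([ 77.5, 186.6]))]
ball world [580.3 232.9  68.8] gap 2.1 vise [ 76.5 187.9] swing 0.573 r 140.2
tall exp [304.1 180. ] [(array([303.95679012, 176.80864198]), [292, 169, 25, 17, 324])]
tall exp [280.5 224.4] []
short exp [437.3 182.2] [(array([440.18581081, 180.23648649]), [428, 173, 25, 16, 296])]
short exp [169.4 372.3] []
```

```bash
python3 -c "
from bench import *
print(job_done())"
```

```text
the job is handed in; nothing more can be done
None
```

I handed the job in at 26.6 s (the hand-in gave no verdict): the short jar stands on the trivet, the tall jar is clamped upright against the V stop, and the lever lies down in the pin-marked notch, where it dropped when I opened the gripper after losing my grip on the ball.

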